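# Proof-pull a fired clay bar and file it as passed

## Task

Proof-test the fired clay bar lying in the pull tester: take the black grip under the little shelf, draw the spring-loaded slide out until its red pointer stands at the orange marker, not beyond it, and hold it still there for a good second. Keep hold and ease the slide fully home, never letting it snap back. Then lift the bar out of its cradle and drop it into the open terracotta pot, leaving the pot and everything else standing where it is.

Things in the scene. Friction and masses are not known exactly. Their poses are not given: they have to be found in the camera images.
- tester: Pull tester, fixed: plywood base 370 x 220 x 15 mm (x -170..200, y -110..110), slide on rails, bar cradle on the left. Origin at table level; +x points away from the operator, ahead of the robot and 5 to 35 degrees to its left, +y left, +z up. The slide is pulled along -x. At the back: blue spring housing (x 125..185, y -65..5, top z 77) and a small shelf on two posts (x 168..193, y +-95).
- shelf_edge (a point): middle of the lower front edge of the shelf board, at (60, 0, 180) mm in the tester's frame. The board spans x 60..225, y -125..125, z 180..196. A tool pointing straight down at the grip (slide home) hits it: come in from the robot's side leaning 25 to 40 degrees, tool body back towards the robot.
- grip (a point): centre of the slide's black grip, at (50, -30, 95) mm in the tester's frame with the slide home; moves with the slide, tester's axes. Flat handle 62 mm long, 26 mm deep, 18 mm wide along the tester's y (pinch across this). Its length leans 30 degrees from vertical, top towards the tester's -x (the robot).
- slide (a joint): how far the slide is pulled out, m: 0 fully home, stop at 0.15, growing along the tester's -x. A spring pulls it home: 3.6 N at home plus 60 N/m (about 11 N at 0.12), light friction. Let go, it snaps back.
- pointer (a point): tip of the red pointer on the slide, over the scale on the right of the track, 30 mm above the table; at (65, -80, 30) mm in the tester's frame with the slide home. Moves with the slide.
- mark (a point): point of the orange marker (10 mm wide block with a 4 mm tongue) fixed beside the scale, at y -80, z 30 mm in the tester's frame and an x that differs each time: a pull of 60 to 115 mm brings the pointer level with it along the tester's x. Axes are those of the tester.
- cradle (a point): centre of the bar's place in the cradle, at (-80, 70, 43) mm in the tester's frame. Two saddles 64 mm apart along x, each 14 mm thick, open above, with cheeks up to z 41 mm; between them the bar is free on both sides and, below, down to z 15 mm.
- bar_center (a point): centre of the fired clay test bar, 90 x 24 x 24 mm, terracotta with a white glazed band near one end, about 110 g. At the start it lies in the cradle, its length along its x axis (along the tester's x), centre 43 mm above the table.
- pot: open terracotta pot, loose, outer radius 78 mm, height 70 mm, inner floor 7 mm up, inside radius 56 mm at the floor and 72 mm at the rim. Origin at the centre of its underside, +z up. The bar goes in here; pot and blue bowl may have swapped places.
- blue_bowl: open blue bowl for rejects, loose, radius 78 mm, height 65 mm; not to be used. Origin at the centre of its underside.
- mug: white mug, radius 40 mm, 95 mm tall, bystander; origin at the centre of its underside.
- glaze_jar: amber glaze jar, radius 36 mm, 100 mm tall, bystander; origin at the centre of its underside.
- notebook: spiral notebook 150 x 210 x 16 mm lying flat, bystander; origin at the centre of its underside.
- sprayer: clear spray bottle, radius 32 mm, 190 mm tall, bystander; origin at the centre of its underside.
- brush: flat glaze brush, 190 mm long, wooden handle, lying on the table along its x, bystander.
- rib_tool: clay spatula, 180 mm long, wooden handle and steel blade, lying on the table along its x, bystander.
Mind the look-alikes: they are no part of the job. Leave any turquoise look-alike of the part that bears bar_center alone.

How it is judged (in metres and radians):
On the way, in this order (a step that is already met when the one before it is completed fails the run):
1. the pointer is held still at the marker (within 6 mm along the pull) for 0.8 s, the bar lying in its cradle (x of pointer in the frame of mark between -0.006 and 0.006 m and distance between bar_center and cradle below 0.015 m), for 0.8 s.
2. the slide is back home (within 4 mm), the bar still in its cradle (value of joint slide below 0.004 m and distance between bar_center and cradle below 0.015 m), for 0.1 s.
At the end, for the whole second after the job is handed in: The bar lies at rest inside the terracotta pot (its centre below the rim and within 60 mm of the pot's axis), the pot stands upright (within 0.1 rad) within 30 mm of where it stood, and the slide is home (within 4 mm) (horizontal distance between bar_center and pot below 0.06 m and z of bar_center in the frame of pot between 0.005 and 0.066 m and linear speed of bar below 0.03 m/s and angle between pot's own z axis and vertical below 0.1 rad and distance of pot from where it was at the start of the episode below 0.03 m and value of joint slide below 0.004 m); the robot touches nothing.
It fails at once if the slide is pulled more than 12 mm past the marker (x of pointer in the frame of mark below -0.012 m).
It fails at once if the slide snaps back (homeward faster than 0.3 m/s) (velocity of joint slide below -0.3 m/s).
It fails at once if a bystander is shoved more than 30 mm or knocked over (distance of any of blue_bowl, mug, glaze_jar, notebook, sprayer, brush, rib_tool from where it was at the start of the episode above 0.03 m or angle between any of mug, sprayer, glaze_jar, blue_bowl's own z axis and vertical above 0.5 rad).
It also fails if it takes over 59 s, if anything falls off the work surface, if the arm or the gripper's body presses on something with over 40 N, if the wrist force passes 120 N, or if a joint passes its speed limit or range.

## Robot

A 6-joint arm with a two-finger parallel gripper is mounted at the origin on the work surface. World frame = base frame: x ahead of the robot, y to its left, z up, the work surface at z = 0. Lengths are in mm, angles in rad, forces in N, time in s.
With the tool pointing down it reaches from about 275 to 825 mm from the base axis. Payload 5.2 kg.
Tool frame: the origin (TCP) lies at the very end of the fingers, on their centre line; the grasp point (between the pads) lies 19 mm behind it; z points along the fingers, y is the line along which they close (so a half turn about z gives the same grasp; the last joint's range is limited). The gripper opens to 93 mm and grips with 3 to 60 N. Pads are 15 mm wide; open, the fingers measure 128 mm over their backs; the gripper's body (75 mm by 188 mm) begins 65 mm behind the grasp point.
Start: joints at [-1.427, 0.259, 1.535, -0, 1.348, -0.203], TCP at [186.96, -517.253, 218.653] pointing down, gripper open.
Joint ranges: [-3.14, 3.14], [-0.91, 2.08], [0.19, 2.58], [-1.22, 4.36], [0.22, 2.71], [-3.12, 3.12]. Speed limits (rad/s): [2.57, 2.57, 3.14, 3.14, 3.14, 3.14].

## Interface

Orientations are given as a rotation vector (axis times angle).
In Python, from station import r, read_camera, camera_model gives the robot as it stands. The module is installed in compiled form; this text tells all that it offers.
- The arm moves only by the tool apply_moves, never from a script. Its argument "targets" is a list that holds one entry, the list of rows, each a list of 4 numbers: the shift along the tool's x, y, z in mm, then the turn about the tool's z in rad. A call has 1 to 10 rows; each row shifts and turns the commanded pose from where the row before left it, along the tool's axes as they then stand; what a row does not reach is not made up. A row lasts 1/10 s, in which the tool goes at most 50 mm and 8.59 degrees, less where a joint would pass 70% of its speed; a pose out of reach is approached as far as the arm can. A call is refused whole if a number of a shift passes 50 or a number of a turn 0.15, either way. A call with a gripper value outside its range is refused whole. "gripper" is the finger opening in mm, from 0 to 93, set as the call begins (left out, the last holds). The fingers move at their own pace and stop on an object; "force" is the grip in N (left out, the last holds). Time passes only in rows, so rows that do not move let the fingers close. It gives the time, the measured TCP pose, the force, the opening and the grip force at its end, in the units of the state.
- r.get_obs(): the state, without advancing time (a new reading comes with each control period).
- read_camera(name): name is "side" or "top" or "wrist"; returns the picture (400x640x3 uint8, red, green, blue); there is no depth.
- camera_model(name): a dict with "intrinsics" (3x3 intrinsics, pixels), "xyz" and "orientation" of the camera in the world; the wrist camera has in their place "hand_eye" (4x4, takes a point from camera to tool coordinates, whose origin is the TCP and whose axes are the flange's). Camera axes: x right, y up, looking along -z (the intrinsics and any distortion apply to the point x, -y, -z); pixel columns grow to the right and rows downward; lengths in mm; the calibration is good to about 2 mm. The wrist camera is an equidistant fisheye: a pixel r from the principal point sees the ray r / f radians off the axis. A picture is of the moment at which its call begins: read the wrist's pose just before it. camera_model takes no time and is no camera call.
- r.job_done(): hands the job in; it is judged then, once.
The state is a dict: "t": time; "joint_positions": joint angles; "dq": joint speeds; "joint_torque": joint torques, N m; "eef_pos": TCP position; "tool_rot": TCP orientation; "ft_force": force on the tool from outside, world axes, zero at the start; "wrist_torque": the same for the moment, N m; "width": opening from 0.0 (shut) to 1.0 (fully open); "finger_force": force on a finger pad.
Only numpy, scipy, OpenCV 4.12 (cv2) and the standard library are available. Lean on these libraries where they do the work, as an engineer would, in place of code of your own. Each camera call takes 0.05 s, during which the arm holds its last target. There are 200 camera calls.

## Working session

There is one attempt and no reset: what is moved stays moved. The work goes in short steps, Python scripts to look and compute and a tool call to move; the robot and the scene stay as the last step left them, time stands still between calls to the robot, and variables do not carry over. Pictures are saved under pics/ and viewed, at most 11 in all, crops included, and the job is handed in when it is done.

Besides the shell and the picture viewer there is one more tool, called after ">>>" as name(argument=value, ...) on one line, values as JSON. apply_moves: Moves the arm, as the interface text tells. Its arguments: {"type":"object","properties":{"targets":{"type":"array"},"gripper":{"type":"number"},"force":{"type":"number"}},"required":["targets"]}

```bash
mkdir -p pics; python3 - <<'E'
from station import r, read_camera, camera_model
import cv2, numpy as np
np.set_printoptions(precision=4,suppress=True)
for n in("side","top"):
    im=read_camera(n); cv2.imwrite(f"pics/{n}0.png",im[:,:,::-1]); print(n,camera_model(n))
print(camera_model("wrist")); print(r.get_obs())
E
```

```text
side {'intrinsics': array([[501.3033,   0.    , 319.984 ],
       [  0.    , 501.3033, 207.4878],
       [  0.    ,   0.    ,   1.    ]]), 'xyz': array([ 167.2052, 1227.3933,  925.3542]), 'orientation': array([ 0.1476, -1.433 , -2.5867])}
top {'intrinsics': array([[490.5101,   0.    , 322.3761],
       [  0.    , 490.5101, 198.3488],
       [  0.    ,   0.    ,   1.    ]]), 'xyz': array([ 183.1235,  -18.5016, 1765.9945]), 'orientation': array([ 0.1106, -0.1324, -1.5619])}
{'intrinsics': array([[309.7069,   0.    , 316.9487],
       [  0.    , 309.7069, 199.602 ],
       [  0.    ,   0.    ,   1.    ]]), 'hand_eye': array([[  -0.0007,    0.9538,    0.3006,   84.4587],
       [   1.    ,    0.0006,    0.0004,   -0.1843],
       [   0.0002,    0.3006,   -0.9538, -166.7621],
       [   0.    ,    0.    ,    0.    ,    1.    ]])}
{'t': 0.1, 'joint_positions': array([-1.4268,  0.2592,  1.5359,  0.    ,  1.348 , -0.2028]), 'dq': array([-0.0008, -0.0021, -0.0034,  0.0002,  0.0023, -0.0003]), 'joint_torque': array([  0.0022, -43.821 , -28.4644,   0.0721,   0.0362,  -0.0001]), 'eef_pos': array([ 186.8943, -516.7772,  217.9329]), 'tool_rot': array([-3.0929, -0.5417, -0.0001]), 'ft_force': array([-0.4302,  0.6683,  0.056 ]), 'wrist_torque': array([0.04  , 0.0351, 0.0013]), 'finger_force': 0.0, 'width': 0.9968792163421462}
```

View pics/top0.png

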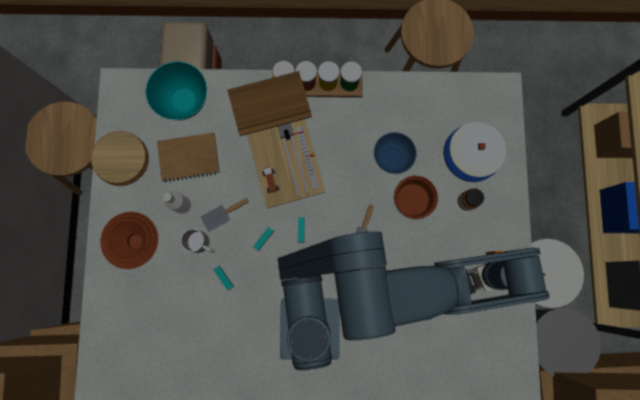

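View pics/side0.png

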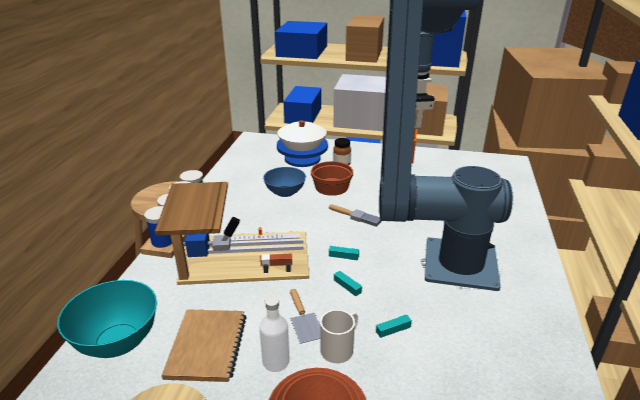

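The top view shows the tester at (285,150), with the bar at (270,180). The red-brown pot is at (415,197) with radius about 22 px, which fits 78 mm. The blue bowl is at (395,152). The large terracotta dish at (130,240) is too big to be the pot, and the turquoise bars at (302,230), (263,238) and (223,277) are look-alikes. I'll enlarge the tester to confirm.

```bash
python3 - <<'E'
import cv2, numpy as np
a=cv2.imread("pics/top0.png")[65:215,220:445]; b=cv2.imread("pics/side0.png")[165:290,160:360]
a=cv2.resize(a,(788,525),interpolation=cv2.INTER_CUBIC); b=cv2.resize(b,(800,500),interpolation=cv2.INTER_CUBIC)
cv2.imwrite("pics/topc.png",cv2.convertScaleAbs(a,alpha=1.6)); cv2.imwrite("pics/sidec.png",b)
E
```

```text
(no output)
```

View pics/topc.png

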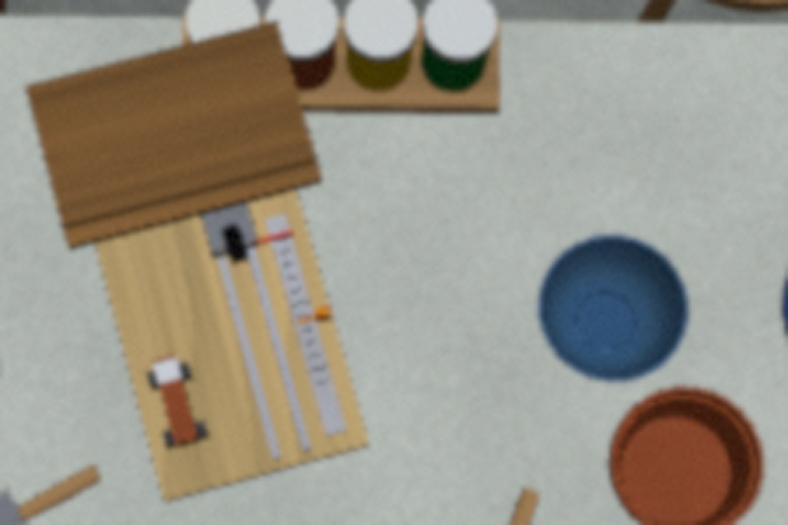

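View pics/sidec.png

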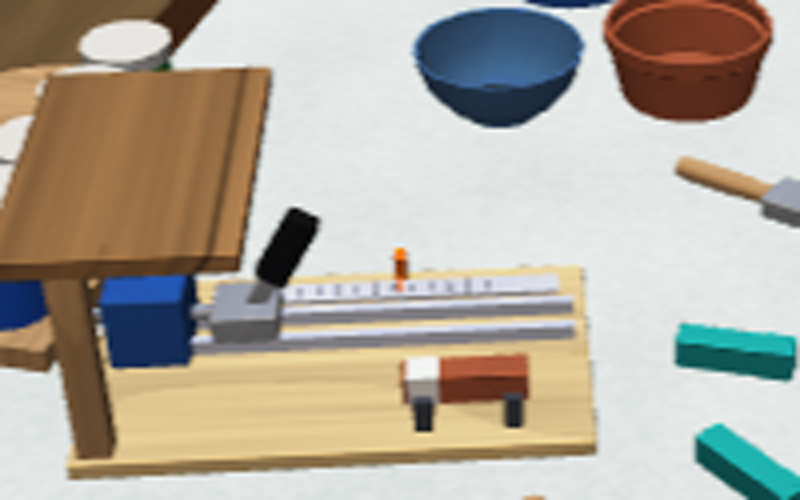

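The crops show one clay bar (terracotta with a white band) in the cradle, at topc (170,360) to (183,443). The orange marker is at (303,320) and the pointer tip at (291,235). The pot rim is centred at (687,463). I'll fit the tester pose to these points.

```bash
cat > h.py <<'E'
import numpy as np, cv2
from scipy.spatial.transform import Rotation as R
from scipy.optimize import least_squares
from station import r, read_camera, camera_model
np.set_printoptions(precision=2,suppress=True)
def proj(n,P):
    m=camera_model(n); c=R.from_rotvec(m["orientation"]).inv().apply(np.atleast_2d(P)-m["xyz"])
    q=(c*[1,-1,-1])@m["intrinsics"].T; return q[:,:2]/q[:,2:]
def ray(n,uv,z):
    m=camera_model(n); d=np.linalg.inv(m["intrinsics"])@[uv[0],uv[1],1]
    d=R.from_rotvec(m["orientation"]).apply(d*[1,-1,-1]); return m["xyz"]+d*(z-m["xyz"][2])/d[2]
T=lambda u,v:((u+.5)/3.5-.5+220,(v+.5)/3.5-.5+65)
S=lambda u,v:((u+.5)/4-.5+160,(v+.5)/4-.5+165)
def tw(p,P): return R.from_euler("z",p[2]).apply(np.atleast_2d(P))+[p[0],p[1],0]
E
python3 - <<'E'
from h import *
obs=[("top",T(165,500),(-170,110,15)),("top",T(368,445),(-170,-110,15)),("top",T(28,88),(225,125,196)),("top",T(275,22),(225,-125,196)),
("top",T(320,182),(60,-125,180)),("top",T(70,247),(60,125,180)),("side",S(595,443),(-170,110,15)),("side",S(583,268),(-170,-110,15)),("side",S(68,463),(200,110,15)),
("top",T(291,235),(65,-80,30)),]
f=lambda p:np.concatenate([proj(n,tw(p,P))[0]-uv for n,uv,P in obs])
s=least_squares(f,[550,50,.3],x_scale=[100,100,.1]);print(s.x,s.fun.reshape(-1,2))
p=s.x;np.save("p.npy",p)
inv=lambda w:R.from_euler("z",-p[2]).apply(w-[p[0],p[1],0])
for a in((303,320),(301,320),(291,235)):print("mark/ptr",inv(ray("top",T(*a),30)))
print("mark side",inv(ray("side",S(399,284),30)))
print("bar",inv(ray("top",T(170,359),55)),inv(ray("top",T(183,444),55)))
print("pot top",ray("top",T(687,463),70),"side",ray("side",S(688,33),70))
for n,P in dict(grip=(50,-30,95),bar=(-80,70,43),mark0=(65,-80,30)).items():print(n,tw(p,P))
for o in ((160,120),(303,93)):pass
for nm,uv,z in(("bowl",T(613,308),65),("sprayer",(173,200),190),("mug",(197,241),95),("rib",(240,203),5),("brush",(366,213),5)):print(nm,ray("top",uv,z))
E
```

```text
[615.    99.57   0.27] [[-0.56  0.09]
 [ 0.37 -0.11]
 [-0.56 -1.14]
 [ 1.05 -0.7 ]
 [ 1.09  0.51]
 [ 0.09  0.84]
 [ 0.71 -0.58]
 [ 0.34 -1.15]
 [-0.66  0.14]
 [-2.6   0.23]]
mark/ptr [-27.92 -77.69  30.  ]
mark/ptr [-27.38 -75.69  30.  ]
mark/ptr [ 63.34 -89.41  30.  ]
mark side [-25.22 -69.85  30.  ]
bar [-37.71  64.6   55.  ] [-126.1    73.86   55.  ]
pot top [ 455.18 -370.05   70.  ] side [ 454.04 -350.58   70.  ]
grip [[671.25  84.21  95.  ]]
bar [[519.06 145.33  43.  ]]
mark0 [[699.21  40.13  30.  ]]
bowl [ 615.58 -299.42   65.  ]
sprayer [420.64 443.5  190.  ]
mug [294.94 383.16  95.  ]
rib [439.11 255.68   5.  ]
brush [ 405.45 -200.7     5.  ]
```

>>> apply_moves(targets=[[[36,-12,-14,0.01],[36,-12,-14,0.01],[36,-12,-14,0.01],[36,-12,-14,0.01],[36,-12,-14,0.01],[36,-12,-14,0.01],[36,-12,-14,0.01],[36,-12,-14,0]]])

```text
t: 0.9
eef_pos: [432.5, -336.3, 330.9]
tool_rot: [-3.111, -0.433, 0.001]
ft_force: [0.3, -1.3, -0.3]
width: 1.001
finger_force: 0.0
```

```bash
cat >> h.py <<'E'
H=camera_model("wrist")["hand_eye"]; KW=camera_model("wrist")["intrinsics"]
def wcam(o): # world<-cam
    M=np.eye(4);M[:3,:3]=R.from_rotvec(o["tool_rot"]).as_matrix();M[:3,3]=o["eef_pos"];return M@H
def wproj(o,P):
    M=np.linalg.inv(wcam(o));c=(np.atleast_2d(P)@M[:3,:3].T+M[:3,3])*[1,-1,-1]
    th=np.arctan2(np.hypot(c[:,0],c[:,1]),c[:,2]);a=np.arctan2(c[:,1],c[:,0])
    return np.c_[KW[0,2]+KW[0,0]*th*np.cos(a),KW[1,2]+KW[0,0]*th*np.sin(a)]
def wray(o,uv,z):
    d=(np.array(uv)-KW[:2,2])/KW[0,0];th=np.hypot(*d);a=np.arctan2(d[1],d[0])
    v=np.array([np.sin(th)*np.cos(a),-np.sin(th)*np.sin(a),-np.cos(th)])
    M=wcam(o);v=M[:3,:3]@v;return M[:3,3]+v*(z-M[2,3])/v[2]
def wshot(name):
    import pickle
    o=r.get_obs();im=read_camera("wrist")[:,:,::-1].copy();cv2.imwrite(f"pics/{name}.png",im);pickle.dump(o,open(f"pics/{name}.pkl","wb"));return o,im
def delta(goal,yaw=None):
    o=r.get_obs();Q=R.from_rotvec(o["tool_rot"]);d=Q.inv().apply(np.array(goal)-o["eef_pos"]);x=Q.as_matrix()[:,0]
    print("pos",o["eef_pos"],"t",o["t"],"delta tool",d,"yaw",np.arctan2(x[1],x[0]))
E
python3 - <<'E'
from h import *
o,im=wshot("w1");p=np.load("p.npy")
delta((600,70,360)); print(R.from_rotvec(o["tool_rot"]).as_matrix())
hsv=cv2.cvtColor(im,cv2.COLOR_BGR2HSV)
m=((hsv[...,0]<12)&(hsv[...,1]>130)&(hsv[...,2]>40)).astype(np.uint8)
n,l,s,c=cv2.connectedComponentsWithStats(m)
for i in range(1,n):
    if s[i,4]>400:print(s[i],c[i])
cv2.imwrite("pics/w1.png",im)
E
```

```text
pos [ 437.21 -333.43  333.36] t 0.95 delta tool [ 268.21 -342.59  -25.64] yaw 0.2803819675050452
[[ 0.96  0.27 -0.  ]
 [ 0.27 -0.96  0.  ]
 [-0.   -0.   -1.  ]]
[ 66  43  16  35 498] [73.07 60.13]
[ 291  100  108  107 8989] [344.78 153.14]
```

View pics/w1.png

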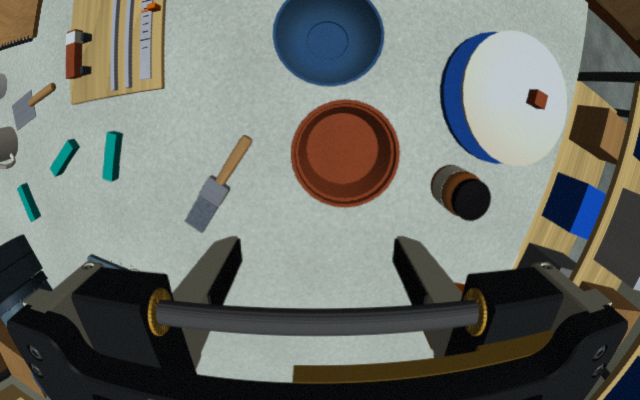

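The pot rim is centred at (345,153) in the wrist view, with the bowl behind it and the tester at upper left. I'll move over the tester and locate the pot.

>>> apply_moves(targets=[[[20,-38,-3,0],[20,-38,-3,0],[20,-38,-3,0],[20,-38,-3,0],[20,-38,-3,0],[20,-38,-3,0],[20,-38,-3,0],[20,-38,-3,0],[20,-38,-3,0],[0,0,0,0]]])

```text
t: 1.95
eef_pos: [511.4, 45.2, 357.6]
tool_rot: [-3.108, -0.443, -0.001]
ft_force: [-0.5, -0.2, 0.7]
width: 1.001
finger_force: 0.0
```

```bash
python3 - <<'E'
from h import *
import pickle
o1=pickle.load(open("pics/w1.pkl","rb")); print("pot",wray(o1,(345,153),70),"edges",wray(o1,(291,153),70),wray(o1,(399,153),70))
o,im=wshot("w2");p=np.load("p.npy");delta(tw(p,(40,-30,116))[0])
for P in [(-170,110,15),(-170,-110,15),(60,-125,180),(60,125,180),(65,-80,30),(-27,-80,30),(-80,70,55),(34,-30,122)]:print(P,wproj(o,tw(p,P)))
cv2.imwrite("pics/w2.png",im)
E
```

```text
pot [ 460.15 -368.6    70.  ] edges [ 439.59 -296.1    70.  ] [ 482.66 -442.99   70.  ]
pos [511.14  42.74 357.31] t 2.0 delta tool [155.45   4.66 241.23] yaw 0.28153409163700466
(-170, 110, 15) [[240.1  187.83]]
(-170, -110, 15) [[367.04 188.79]]
(60, -125, 180) [[408.65  31.46]]
(60, 125, 180) [[189.32  34.43]]
(65, -80, 30) [[354.04  47.38]]
(-27, -80, 30) [[353.29 104.04]]
(-80, 70, 55) [[256.23 138.32]]
(34, -30, 122) [[322.98  56.39]]
```

View pics/w2.png

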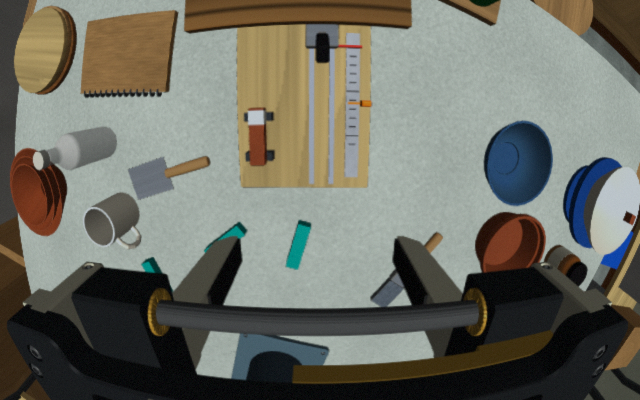

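The wrist view agrees with the model to a few pixels: base corners (237,187) and (369,187), shelf edge (185,31) to (410,26), marker tongue at (359,103). I'll refit with these points. The moves don't command lean directly, so I'll also check at a safe height how the arm handles poses past its reach.

>>> apply_moves(targets=[[[50,0,0,0],[50,0,0,0],[50,0,0,0],[50,0,0,0],[50,0,0,0],[50,0,0,0],[50,0,0,0],[50,0,0,0]]])

```text
t: 2.8
eef_pos: [835.8, 135.3, 319.5]
tool_rot: [-3.109, -0.429, -0.041]
ft_force: [-0.3, -0.4, -2.4]
width: 0.999
finger_force: 0.0
```

```bash
python3 - <<'E'
from h import *
import pickle
o2=pickle.load(open("pics/w2.pkl","rb"))
obs=[("top",T(165,500),(-170,110,15)),("top",T(368,445),(-170,-110,15)),("top",T(28,88),(225,125,196)),("top",T(275,22),(225,-125,196)),
("top",T(320,182),(60,-125,180)),("top",T(70,247),(60,125,180)),("side",S(595,443),(-170,110,15)),("side",S(583,268),(-170,-110,15)),("side",S(68,463),(200,110,15)),
("w",(237,187),(-170,110,15)),("w",(369.5,187),(-170,-110,15)),("w",(411,26),(60,-125,180)),("w",(185,31),(60,125,180)),("w",(257.5,136.5),(-80,70,55))]
f=lambda p:np.concatenate([(wproj(o2,tw(p,P)) if n=="w" else proj(n,tw(p,P)))[0]-uv for n,uv,P in obs])
s=least_squares(f,[615,99,.27],x_scale=[100,100,.1],loss="soft_l1");p=s.x;print(p,s.fun.reshape(-1,2));np.save("p.npy",p)
inv=lambda w:R.from_euler("z",-p[2]).apply(w-[p[0],p[1],0])
print("ptr",inv(wray(o2,(361,46),30)),"mark",inv(wray(o2,(360,103),30)),"grip top",inv(wray(o2,(322,40),122)))
delta(tw(p,(40,-30,116))[0]);o=r.get_obs();print(R.from_rotvec(o["tool_rot"]).as_matrix(),o["joint_positions"])
E
```

```text
[617.78 100.17   0.28] [[-0.45 -0.6 ]
 [ 0.39 -1.06]
 [-0.98 -1.68]
 [ 0.53 -1.56]
 [ 0.78 -0.43]
 [-0.11  0.22]
 [-0.12 -0.77]
 [-0.73 -1.29]
 [-1.55  0.36]
 [ 3.56 -0.44]
 [-1.8  -0.08]
 [-2.48  2.64]
 [ 4.28  1.67]
 [-0.96  0.21]]
ptr [ 64.61 -91.17  30.  ] mark [-28.21 -90.36  30.  ] grip top [ 53.07 -28.66 122.  ]
pos [835.79 135.28 319.52] t 2.8 delta tool [-184.5     4.38  198.77] yaw 0.27448601578196635
[[ 0.96  0.27  0.03]
 [ 0.27 -0.96  0.01]
 [ 0.03  0.   -1.  ]] [0.03 0.91 0.2  0.01 2.01 1.33]
```

It does tilt slightly at the reach limit. I'll push a little further, outward and up, to see whether the tilt grows and persists.

>>> apply_moves(targets=[[[40,0,-40,0],[40,0,-40,0],[40,0,-40,0],[40,0,-40,0],[40,0,-40,0]]])

```text
t: 3.3
eef_pos: [836.0, 156.1, 431.9]
tool_rot: [-3.087, -0.43, -0.34]
ft_force: [0.5, 0.6, 0.6]
width: 1.0
finger_force: 0.0
```

>>> apply_moves(targets=[[[-40,0,0,0],[-40,0,0,0],[-40,0,0,0]]])

```text
t: 3.6
eef_pos: [739.4, 127.6, 409.4]
tool_rot: [-3.087, -0.431, -0.339]
ft_force: [1.1, -0.1, 0.9]
width: 0.998
finger_force: 0.0
```

```bash
python3 - <<'E'
from h import *
p=np.load("p.npy");delta(tw(p,(40,-30,116))[0]);o=r.get_obs();print(R.from_rotvec(o["tool_rot"]).as_matrix(),o["joint_positions"])
E
```

```text
pos [739.41 127.55 409.35] t 3.6 delta tool [-145.24   16.28  268.99] yaw 0.2800149449121378
[[ 0.94  0.27  0.21]
 [ 0.27 -0.96  0.04]
 [ 0.21  0.02 -0.98]] [0.01 0.46 0.81 0.03 1.65 1.31]
```

Tilt grows when I push past the limit, and it persists. Continue towards 30°.

>>> apply_moves(targets=[[[45,0,-20,0],[45,0,-20,0],[45,0,-30,0],[40,0,-40,0],[40,0,-40,0],[40,0,-40,0],[40,0,-40,0]]])

```text
t: 4.3
eef_pos: [799.3, 160.9, 551.2]
tool_rot: [-3.045, -0.426, -0.572]
ft_force: [-0.2, 0.6, -0.1]
width: 1.002
finger_force: 0.0
```

```bash
cat > s.py <<'E'
from h import *
import sys
p=np.load("p.npy");g=eval(sys.argv[1]) if len(sys.argv)>1 else (40,-30,116)
delta(tw(p,g)[0]);o=r.get_obs();M=R.from_euler("z",-p[2]).as_matrix()@R.from_rotvec(o["tool_rot"]).as_matrix()
print("tool in tester\n",M,"lean deg",np.degrees(np.arctan2(M[0,2],-M[2,2])),o["joint_positions"])
print("tcp in tester",R.from_euler("z",-p[2]).apply(o["eef_pos"]-[p[0],p[1],0]),"F",o["ft_force"],"w",o["width"],o["finger_force"])
E
python3 s.py
```

```text
pos [799.33 160.92 551.17] t 4.3 delta tool [-297.34   24.14  353.19] yaw 0.28481935034720207
tool in tester
 [[ 0.93 -0.01  0.36]
 [ 0.01 -1.   -0.04]
 [ 0.36  0.04 -0.93]] lean deg 21.00378406453596 [0.04 0.64 0.19 0.05 1.95 1.36]
tcp in tester [191.26   8.49 551.17] F [-0.2   0.59 -0.12] w 1.0020464415784758 0.0
```

>>> apply_moves(targets=[[[40,0,-40,0],[40,0,-40,0],[40,0,-40,0],[40,0,-40,0]]])

```text
t: 4.7
eef_pos: [776.4, 167.1, 628.7]
tool_rot: [-2.995, -0.419, -0.76]
ft_force: [-0.5, -0.0, -0.2]
width: 1.001
finger_force: 0.0
```

```bash
python3 s.py "(10,-30,160)"
```

```text
pos [776.38 167.07 628.68] t 4.7 delta tool [-363.35   32.31  339.19] yaw 0.29026835636541615
tool in tester
 [[ 0.88 -0.01  0.47]
 [ 0.01 -1.   -0.04]
 [ 0.47  0.04 -0.88]] lean deg 28.154300200534863 [0.04 0.55 0.19 0.07 1.91 1.37]
tcp in tester [170.89  20.71 628.68] F [-0.49 -0.01 -0.17] w 1.0009752079196153 0.0
```

```bash
python3 s.py "(0,-25,300)"|head -1;python3 s.py "(15,-27,154)"|head -1; python3 s.py "(52.6,-30,84)"|head -1
```

```text
pos [776.38 167.07 628.68] t 4.7 delta tool [-306.12   33.45  210.94] yaw 0.29026835636541615
pos [776.38 167.07 628.68] t 4.7 delta tool [-361.74   28.99  346.7 ] yaw 0.29026835636541615
pos [776.38 167.07 628.68] t 4.7 delta tool [-361.61   28.55  426.22] yaw 0.29026835636541615
```

>>> apply_moves(targets=[[[-34,4,23,0],[-34,4,23,0],[-34,4,23,0],[-34,4,23,0],[-34,4,23,0],[-34,4,23,0],[-34,4,23,0],[-34,4,23,0],[-34,1,27,0]]], gripper=60)

```text
t: 5.6
eef_pos: [635.8, 80.7, 320.3]
tool_rot: [-2.996, -0.42, -0.764]
ft_force: [-0.6, -0.3, 0.5]
width: 0.643
finger_force: 0.0
```

>>> apply_moves(targets=[[[-19,-1,43,0],[-19,-1,43,0],[-18,-1,43,0],[0,0,0,0],[0,0,0,0]]])

```text
t: 6.1
eef_pos: [647.8, 81.4, 179.8]
tool_rot: [-2.996, -0.419, -0.757]
ft_force: [-0.5, -0.1, 0.3]
width: 0.643
finger_force: 0.0
```

```bash
python3 s.py "(52.6,-30,84)"; python3 - <<'E'
from h import *
o,im=wshot("w3");p=np.load("p.npy")
for P in [(34.5,-30,122),(50,-30,95),(65,-80,30),(-28,-80,30),(60,-125,180),(60,125,180),(-170,110,15),(-170,-110,15)]:print(P,wproj(o,tw(p,P)))
E
```

```text
pos [647.81  81.36 179.82] t 6.1 delta tool [-19.51  -0.77  98.23] yaw 0.29034282404310136
tool in tester
 [[ 0.88 -0.01  0.47]
 [ 0.01 -1.   -0.04]
 [ 0.47  0.04 -0.88]] lean deg 28.02725827490634 [-0.13  0.21  1.82  0.24  0.66  1.01]
tcp in tester [ 23.7  -26.34 179.82] F [-0.46 -0.05  0.29] w 0.6431052599075046 0.0
(34.5, -30, 122) [[318.55 238.44]]
(50, -30, 95) [[316.87 222.69]]
(65, -80, 30) [[359.22 215.19]]
(-28, -80, 30) [[360.88 299.08]]
(60, -125, 180) [[461.46 191.75]]
(60, 125, 180) [[103.87 193.4 ]]
(-170, 110, 15) [[202.46 404.41]]
(-170, -110, 15) [[381.72 405.33]]
```

View pics/w3.png

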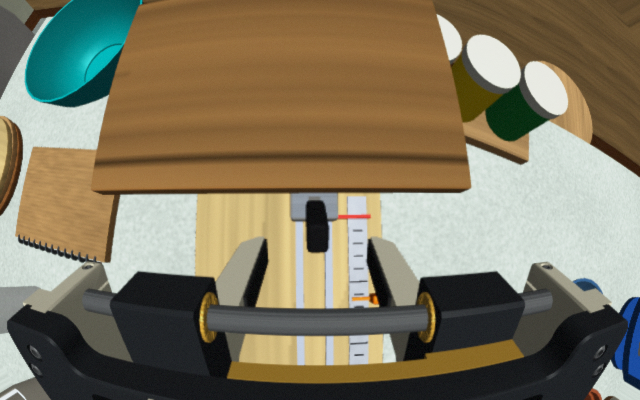

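The black grip is centred at (317,225) between the fingers, the pointer is at row 216 and the marker tongue at row 299. All match the model within about 2 px. I'll go in and close.

>>> apply_moves(targets=[[[-10,0,14,0],[-10,-1,14,0],[0,0,20,0],[0,0,20,0],[0,0,20,0],[0,0,10,0],[0,0,0,0],[0,0,0,0]]])

```text
t: 6.95
eef_pos: [675.7, 86.0, 84.3]
tool_rot: [-2.995, -0.42, -0.759]
ft_force: [0.7, -1.0, -0.1]
width: 0.65
finger_force: 0.0
```

```bash
python3 s.py "(52.6,-30,84)"
```

```text
pos [675.73  86.05  84.32] t 6.95 delta tool [0.52 0.47 0.66] yaw 0.2911800560594968
tool in tester
 [[ 0.88 -0.01  0.47]
 [ 0.01 -1.   -0.04]
 [ 0.47  0.04 -0.88]] lean deg 28.086797901475244 [-0.11  0.38  1.86  0.33  0.45  0.92]
tcp in tester [ 51.83 -29.51  84.32] F [ 0.69 -1.04 -0.07] w 0.6504311491631274 0.0
```

>>> apply_moves(targets=[[[0,0,0,0],[0,0,0,0],[0,0,0,0],[0,0,0,0],[0,0,0,0],[0,0,0,0],[0,0,0,0],[0,0,0,0]]], gripper=0, force=40)

```text
t: 7.75
eef_pos: [674.8, 85.1, 82.3]
tool_rot: [-2.997, -0.418, -0.755]
ft_force: [-0.6, -5.9, 1.0]
width: 0.206
finger_force: 40.0
```

```bash
python3 s.py "(52.6,-30,84)"
```

```text
pos [674.83  85.13  82.29] t 7.75 delta tool [ 2.47 -0.1  -0.63] yaw 0.2891819029046084
tool in tester
 [[ 0.88 -0.01  0.47]
 [ 0.01 -1.   -0.04]
 [ 0.47  0.04 -0.88]] lean deg 27.93642741804187 [-0.11  0.38  1.86  0.33  0.45  0.92]
tcp in tester [ 50.71 -30.15  82.29] F [-0.64 -5.86  1.01] w 0.20607904204955313 40.004260540008545
```

>>> apply_moves(targets=[[[-7,0.1,-3.75,0],[-7,0.1,-3.75,0],[-7,0.1,-3.75,0],[-7,0.1,-3.75,0],[-7,0.1,-3.75,0],[-7,0.1,-3.75,0],[-7,0.1,-3.75,0],[-7,0.1,-3.75,0],[-7,0.1,-3.75,0],[-7,0.1,-3.75,0]]])

```text
t: 8.75
eef_pos: [599.0, 63.3, 82.3]
tool_rot: [-2.997, -0.418, -0.756]
ft_force: [10.8, -2.8, -9.4]
width: 0.205
finger_force: 39.8
```

```bash
python3 s.py "(52.6,-30,84)"; python3 - <<'E'
from h import *
o,im=wshot("w4");p=np.load("p.npy")
for P in [(-15,-80,30),(-28,-80,30)]:print(P,wproj(o,tw(p,P)))
c=im[160:320,270:470];cv2.imwrite("pics/w4c.png",cv2.resize(c,(750,600),interpolation=cv2.INTER_CUBIC))
E
```

```text
pos [599.01  63.32  82.35] t 8.75 delta tool [72.13 -1.18 36.39] yaw 0.28902582953700884
tool in tester
 [[ 0.88 -0.01  0.47]
 [ 0.01 -1.   -0.04]
 [ 0.47  0.04 -0.88]] lean deg 27.97527086030655 [-0.19  0.27  2.04  0.45  0.41  0.73]
tcp in tester [-28.18 -30.26  82.35] F [10.81 -2.85 -9.42] w 0.20542077719844745 39.83184635639191
(-15, -80, 30) [[377.11 233.87]]
(-28, -80, 30) [[377.6 250.3]]
```

View pics/w4c.png

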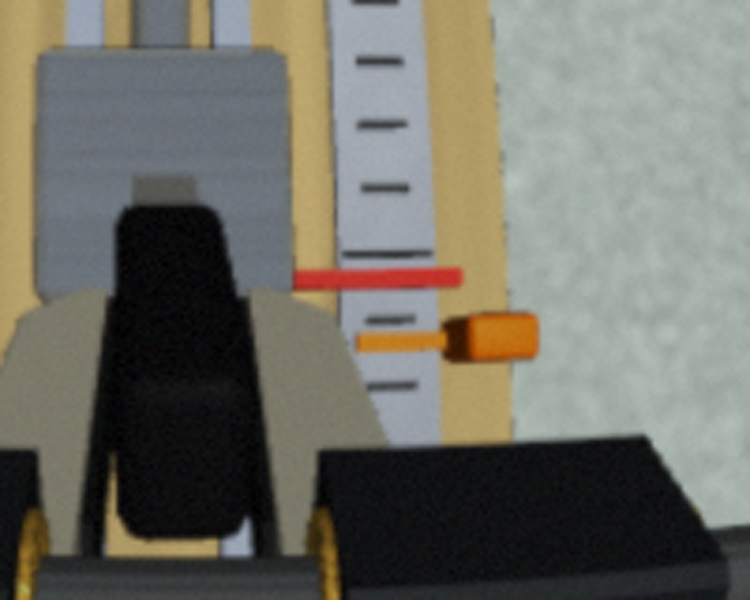

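The pointer is at row 234.4 and the marker tongue at row 251.5, so about 13.5 mm remain (1.26 px/mm).

>>> apply_moves(targets=[[[-3,0,-1.6,0],[-3,0,-1.6,0],[-3,0,-1.6,0],[-2.5,0,-1.35,0],[0,0,0,0],[0,0,0,0]]])

```text
t: 9.4
eef_pos: [586.6, 59.8, 82.4]
tool_rot: [-2.997, -0.418, -0.756]
ft_force: [9.6, -3.8, -10.7]
width: 0.203
finger_force: 39.8
```

```bash
python3 s.py "(52.6,-30,84)"; python3 - <<'E'
from h import *
o,im=wshot("w5")
h=cv2.cvtColor(im[160:300,340:420],cv2.COLOR_BGR2HSV)
for n,(a,b) in dict(red=((0,160,130),(6,255,255)),red2=((174,160,130),(180,255,255)),orange=((12,170,150),(20,255,255))).items():
    m=cv2.inRange(h,a,b);c=[(int(x)+340,round(float((np.nonzero(m[:,x])[0]).mean()+160),1),int((m[:,x]>0).sum())) for x in range(0,80,4) if m[:,x].any()];print(n,c)
E
```

```text
pos [586.63  59.8   82.39] t 9.4 delta tool [83.48 -1.34 42.45] yaw 0.28895395045862904
tool in tester
 [[ 0.88 -0.01  0.47]
 [ 0.01 -1.   -0.04]
 [ 0.47  0.04 -0.88]] lean deg 27.96838979675956 [-0.2   0.25  2.07  0.47  0.4   0.7 ]
tcp in tester [-41.05 -30.25  82.39] F [  9.6   -3.77 -10.66] w 0.2032970898374755 39.845513105392456
red [(352, 234.0, 5), (356, 234.0, 5), (360, 234.0, 5), (364, 234.5, 4), (368, 234.5, 4), (372, 234.0, 5), (376, 234.0, 5), (380, 233.5, 4), (384, 233.5, 4), (388, 233.5, 6)]
red2 []
orange [(396, 233.0, 11), (400, 232.5, 12), (404, 232.5, 12), (408, 232.5, 12), (412, 233.5, 8)]
```

The pointer is on the tongue within about 1 mm. Hold, then ease home.

>>> apply_moves(targets=[[[0,0,0,0],[0,0,0,0],[0,0,0,0],[0,0,0,0],[0,0,0,0],[0,0,0,0],[0,0,0,0],[0,0,0,0],[0,0,0,0],[0,0,0,0]]])

```text
t: 10.45
eef_pos: [586.7, 59.8, 82.4]
tool_rot: [-2.997, -0.418, -0.756]
ft_force: [10.4, -3.6, -10.0]
width: 0.204
finger_force: 39.8
```

>>> apply_moves(targets=[[[0,0,0,0],[3,0,1.6,0],[6,0,3.2,0],[8,-0.1,4.3,0],[8,-0.1,4.3,0],[8,-0.1,4.3,0],[8,-0.1,4.3,0],[8,-0.1,4.3,0],[8,-0.1,4.3,0],[8,-0.1,4.3,0]]])

```text
t: 11.45
eef_pos: [657.8, 80.2, 82.3]
tool_rot: [-2.996, -0.418, -0.756]
ft_force: [4.4, -3.8, -1.4]
width: 0.205
finger_force: 39.9
```

```bash
python3 s.py "(50.7,-30.1,82.3)"
```

```text
pos [657.83  80.2   82.34] t 11.45 delta tool [15.6  -0.33  8.33] yaw 0.2892935844230868
tool in tester
 [[ 0.88 -0.01  0.47]
 [ 0.01 -1.   -0.04]
 [ 0.47  0.04 -0.88]] lean deg 27.990737178740527 [-0.13  0.36  1.9   0.35  0.44  0.88]
tcp in tester [ 33.02 -30.21  82.34] F [ 4.39 -3.83 -1.36] w 0.20462211678181005 39.93896842002869
```

>>> apply_moves(targets=[[[5,-0.1,2.7,0],[4,-0.1,2.1,0],[3,0,1.6,0],[2.5,0,1.3,0],[1.5,0,0.8,0],[0.5,0,0.3,0],[0,0,0,0],[0,0,0,0]]])

```text
t: 12.25
eef_pos: [674.8, 85.1, 82.3]
tool_rot: [-2.997, -0.418, -0.755]
ft_force: [0.9, -5.3, 1.9]
width: 0.206
finger_force: 40.0
```

```bash
python3 s.py "(50.7,-30.1,82.3)"; python3 - <<'E'
from h import *
o,im=wshot("w6");p=np.load("p.npy")
h=cv2.cvtColor(im[160:300,330:420],cv2.COLOR_BGR2HSV);m=cv2.inRange(h,(0,160,130),(6,255,255));y,x=np.nonzero(m);print(x.mean()+330,y.mean()+160,len(x))
for X in(65,60):print(wproj(o,tw(p,(X,-85,30))))
E
```

```text
pos [674.83  85.1   82.32] t 12.25 delta tool [-0.02 -0.07  0.01] yaw 0.2893516394095073
tool in tester
 [[ 0.88 -0.01  0.47]
 [ 0.01 -1.   -0.04]
 [ 0.47  0.04 -0.88]] lean deg 27.947804522114307 [-0.12  0.38  1.86  0.33  0.45  0.92]
tcp in tester [ 50.71 -30.17  82.32] F [ 0.92 -5.34  1.92] w 0.2056945923796766 39.99456167221069
370.3658536585366 233.97560975609755 164
[[383.28 232.31]]
[[383.49 238.59]]
```

The slide is home: same pose and forces as at the first grasp. Release, back out along the tool axis.

>>> apply_moves(targets=[[[0,0,0,0],[0,0,0,0],[0,0,0,0],[0,0,0,0],[0,0,0,0]]], gripper=60)

```text
t: 12.8
eef_pos: [674.5, 86.2, 82.1]
tool_rot: [-2.996, -0.42, -0.754]
ft_force: [0.1, 0.9, -0.1]
width: 0.587
finger_force: 0.0
```

>>> apply_moves(targets=[[[0,0,-10,0],[0,0,-20,0],[0,0,-35,0],[0,0,-40,0],[-20,0,-30,0],[-20,0,-20,0],[0,0,0,0]]])

```text
t: 13.5
eef_pos: [567.1, 62.0, 202.3]
tool_rot: [-2.996, -0.42, -0.757]
ft_force: [-0.3, -0.6, -0.3]
width: 0.644
finger_force: 0.0
```

```bash
python3 s.py "(-80,70,120)"
```

```text
pos [567.08  62.05 202.3 ] t 13.5 delta tool [-55.99 -95.97  58.77] yaw 0.29077110889962204
tool in tester
 [[ 0.88 -0.01  0.47]
 [ 0.01 -1.   -0.04]
 [ 0.47  0.04 -0.88]] lean deg 28.03535645425677 [-0.21  0.04  1.96  0.28  0.71  0.91]
tcp in tester [-59.22 -22.71 202.3 ] F [-0.33 -0.6  -0.35] w 0.643975373417531 0.0
```

```bash
python3 s.py "(-111,72.5,96)"|head -1; python3 - <<'E'
from h import *
o,im=wshot("w7");p=np.load("p.npy");inv=lambda w:R.from_euler("z",-p[2]).apply(w-[p[0],p[1],0])
h=cv2.cvtColor(im,cv2.COLOR_BGR2HSV);u,v=wproj(o,tw(p,(-80,70,55)))[0].astype(int);print(u,v)
m=cv2.inRange(h,(0,120,50),(12,255,255));n,l,s,c=cv2.connectedComponentsWithStats(m)
for i in range(1,n):
    if s[i,4]>150:print(s[i],c[i],inv(wray(o,c[i],55)))
print(wproj(o,tw(p,[(-125,58,55),(-125,82,55),(-35,58,55),(-35,82,55)])))
E
```

```text
pos [567.08  62.05 202.3 ] t 13.5 delta tool [-94.6  -99.17  65.27] yaw 0.29077110889962204
226 271
[216 255  16  24 206] [221.01 263.28] [-70.94  76.12  55.  ]
[[237.65 312.62]
 [216.58 311.55]
 [237.27 230.84]
 [216.39 230.59]]
```

>>> apply_moves(targets=[[[-16,-33,0,0],[-16,-33,0,0],[-16,-33,0,0],[-16,0,16,0],[-16,0,20,0],[-14,0,25,0],[0,0,0,0],[0,0,0,0]]])

```text
t: 14.35
eef_pos: [491.9, 139.3, 98.0]
tool_rot: [-2.996, -0.419, -0.752]
ft_force: [0.5, -0.2, -0.4]
width: 0.646
finger_force: 0.0
```

```bash
python3 s.py "(-73,69.5,26)"; python3 - <<'E'
from h import *
o,im=wshot("w8");p=np.load("p.npy");inv=lambda w:R.from_euler("z",-p[2]).apply(w-[p[0],p[1],0])
print(wproj(o,tw(p,[(-80,70,55),(-125,58,55),(-125,82,55),(-35,58,55),(-35,82,55)])))
cv2.imwrite("pics/w8c.png",cv2.resize(im[130:330,200:440],(720,600)))
E
```

```text
pos [491.91 139.31  97.98] t 14.35 delta tool [-0.68 -0.67 81.09] yaw 0.2898709688370676
tool in tester
 [[ 0.88 -0.01  0.47]
 [ 0.01 -1.   -0.04]
 [ 0.47  0.04 -0.88]] lean deg 27.84892524299487 [-0.01  0.09  2.22  0.27  0.36  1.05]
tcp in tester [-110.25   72.24   97.98] F [ 0.5  -0.18 -0.43] w 0.6455291675459662 0.0
[[317.36 211.19]
 [334.28 271.18]
 [301.78 271.64]
 [331.98 154.14]
 [301.31 154.07]]
```

View pics/w8c.png

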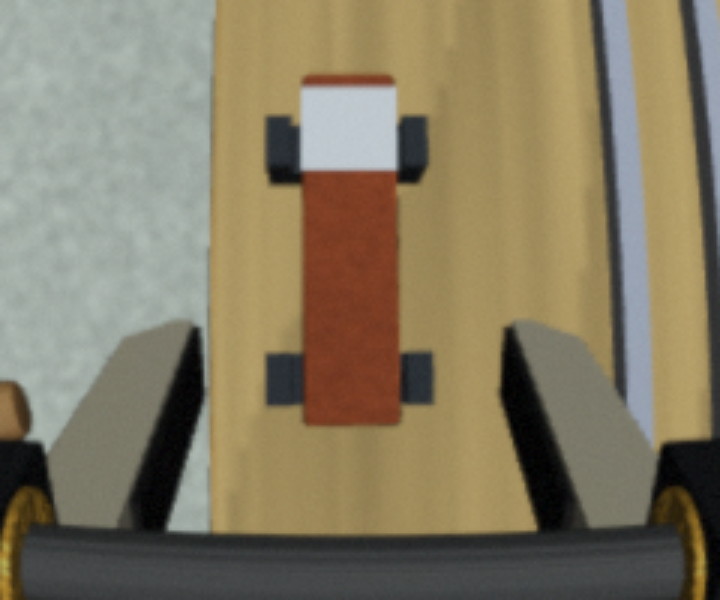

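The bar lies at px (301–333, 155–272), where predicted, centred between the fingers. Descend and grip.

>>> apply_moves(targets=[[[-0.5,-0.5,20,0],[0,0,20,0],[0,0,20,0],[0,0,14,0],[0,0,7,0],[0,0,0,0],[0,0,0,0]]])

```text
t: 15.1
eef_pos: [531.3, 145.1, 37.0]
tool_rot: [-2.995, -0.422, -0.732]
ft_force: [-0.6, -1.0, -0.3]
width: 0.646
finger_force: 0.0
```

```bash
python3 s.py "(-73,69.5,26)"
```

```text
pos [531.26 145.08  36.97] t 15.1 delta tool [-6.92 -2.9   8.67] yaw 0.2898570996473832
tool in tester
 [[ 0.89 -0.01  0.46]
 [ 0.01 -1.   -0.03]
 [ 0.46  0.04 -0.89]] lean deg 27.215616273378284 [0.   0.28 2.19 0.44 0.22 0.89]
tcp in tester [-70.83  66.97  36.97] F [-0.56 -1.   -0.33] w 0.6460309094634634 0.0
```

>>> apply_moves(targets=[[[-3,-1,5,0],[-3,-1,5,0],[-2,-1,5,0],[0,0,0,0]]])

```text
t: 15.5
eef_pos: [532.1, 146.1, 26.9]
tool_rot: [-2.994, -0.425, -0.709]
ft_force: [-0.2, -0.1, -0.6]
width: 0.641
finger_force: 0.0
```

```bash
python3 s.py "(-73,69.5,30)"
```

```text
pos [532.08 146.06  26.89] t 15.5 delta tool [-1.49 -1.72 -4.26] yaw 0.2890955876708413
tool in tester
 [[ 0.9  -0.    0.45]
 [ 0.01 -1.   -0.03]
 [ 0.44  0.03 -0.9 ]] lean deg 26.4361947011401 [-0.    0.31  2.18  0.46  0.22  0.86]
tcp in tester [-69.78  67.68  26.89] F [-0.22 -0.06 -0.63] w 0.6414275871985801 0.0
```

Good: the tip is at z 27 with the fingers inside the gap. Close.

>>> apply_moves(targets=[[[0,-1.5,0,0],[0,0,0,0],[0,0,0,0],[0,0,0,0],[0,0,0,0],[0,0,0,0],[0,0,0,0]]], gripper=0, force=30)

```text
t: 16.2
eef_pos: [531.7, 147.5, 27.4]
tool_rot: [-2.993, -0.425, -0.709]
ft_force: [-0.6, -0.3, 0.3]
width: 0.258
finger_force: 30.0
```

>>> apply_moves(targets=[[[4,0,-8,0],[8,0,-16,0],[12,0,-24,0],[15,0,-30,0],[18,0,-36,0],[0,0,0,0]]])

```text
t: 16.8
eef_pos: [534.7, 151.1, 160.9]
tool_rot: [-2.991, -0.426, -0.726]
ft_force: [0.7, -0.6, -1.2]
width: 0.26
finger_force: 30.0
```

```bash
python3 s.py "(-73,69.5,30)"
```

```text
pos [534.67 151.08 160.9 ] t 16.8 delta tool [-65.82  -1.71 113.38] yaw 0.2909640766873501
tool in tester
 [[ 0.89 -0.    0.45]
 [ 0.01 -1.   -0.03]
 [ 0.45  0.03 -0.89]] lean deg 27.04296726265201 [0.01 0.07 2.03 0.17 0.58 1.18]
tcp in tester [-65.9   71.81 160.9 ] F [ 0.73 -0.61 -1.2 ] w 0.2602435416286702 29.98698502779007
```

```bash
python3 - <<'E'
from h import *
delta((471,-366,180))
E
```

```text
pos [534.67 151.08 160.9 ] t 16.8 delta tool [-177.8   480.68  -95.54] yaw 0.2909640766873501
```

>>> apply_moves(targets=[[[-11,30,-6,0],[-11,30,-6,0],[-11,30,-6,0],[-11,30,-6,0],[-11,30,-6,0],[-11,30,-6,0],[-11,30,-6,0],[-11,30,-6,0],[-11,30,-6,0],[-11,30,-6,0]]])

```text
t: 17.8
eef_pos: [491.0, -172.5, 166.6]
tool_rot: [-2.993, -0.423, -0.707]
ft_force: [1.3, -0.2, -1.2]
width: 0.26
finger_force: 30.0
```

>>> apply_moves(targets=[[[-11,30,-6,0],[-11,30,-6,0],[-11,30,-6,0],[-11,30,-6,0],[-11,30,-6,0],[-11,30,-6,0],[0,0,0,0],[0,0,0,0]]])

```text
t: 18.6
eef_pos: [468.0, -365.0, 174.0]
tool_rot: [-2.992, -0.422, -0.707]
ft_force: [-0.7, 1.4, -1.6]
width: 0.257
finger_force: 30.0
```

```bash
python3 - <<'E'
from h import *
delta((471,-366,180)); o=r.get_obs();print(R.from_rotvec(o["tool_rot"]).as_matrix(),o["joint_positions"],o["width"])
E
```

```text
pos [ 467.98 -364.96  174.04] t 18.6 delta tool [ 4.98  1.97 -4.13] yaw 0.28669412438779135
[[ 0.86  0.27  0.43]
 [ 0.25 -0.96  0.1 ]
 [ 0.44  0.03 -0.9 ]] [-1.14  0.25  1.76  0.51  1.09 -0.08] 0.2573845282450163
```

>>> apply_moves(targets=[[[-11.5,-0.4,24.7,0],[-11.5,-0.4,24.7,0],[-11.5,-0.4,24.7,0],[-11.5,-0.4,24.7,0],[-6,-0.2,12.5,0],[-5.5,-0.2,12.2,0],[0,0,0,0],[0,0,0,0]]])

```text
t: 19.4
eef_pos: [472.9, -365.9, 40.0]
tool_rot: [-2.994, -0.425, -0.71]
ft_force: [0.3, -0.6, -0.5]
width: 0.255
finger_force: 30.0
```

```bash
python3 - <<'E'
from h import *
delta((471,-366,38)); o,im=wshot("w9");print(o["ft_force"],o["joint_positions"],o["width"])
print(wproj(o,[(460,-369,70)]+[(460+75*np.cos(a),-369+75*np.sin(a),70) for a in np.arange(0,6.2,1.57)]))
cv2.imwrite("pics/w9c.png",cv2.resize(im[100:340,160:480],(800,600)))
E
```

```text
pos [ 472.88 -365.89   40.  ] t 19.4 delta tool [-2.53 -0.46  0.96] yaw 0.28970065905436776
[ 0.29 -0.6  -0.46] [-1.13  0.44  1.89  0.64  0.81 -0.29] 0.25503091837710185
[[318.05 277.3 ]
 [355.61 140.27]
 [182.66 234.6 ]
 [279.98 404.43]
 [449.87 308.87]]
```

View pics/w9c.png

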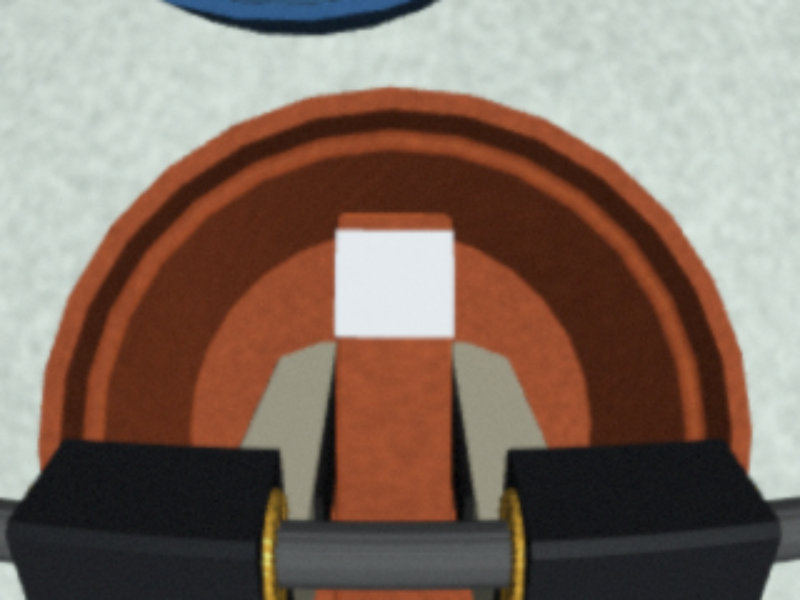

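The bar hangs centred in the pot, white band at crop (395,285), clear of the walls. Lower slightly, release and rise.

>>> apply_moves(targets=[[[-2,0,4,0],[-2,0,4,0],[0,0,0,0],[0,0,0,0]]])

```text
t: 19.85
eef_pos: [472.5, -366.0, 30.5]
tool_rot: [-2.993, -0.425, -0.709]
ft_force: [-0.4, 0.4, -1.7]
width: 0.26
finger_force: 30.0
```

>>> apply_moves(targets=[[[0,0,0,0],[0,0,0,0],[0,0,0,0],[0,0,0,0],[0,0,0,0],[0,0,0,0]]], gripper=42)

```text
t: 20.45
eef_pos: [472.6, -366.1, 30.6]
tool_rot: [-2.994, -0.425, -0.709]
ft_force: [0.3, 0.2, 0.3]
width: 0.45
finger_force: 0.0
```

>>> apply_moves(targets=[[[4,0,-8,0],[9,0,-18,0],[13,0,-27,0],[13,0,-27,0],[15,0,-30,0],[15,0,-30,0],[15,0,-30,0],[0,0,0,0],[0,0,0,0]]])

```text
t: 21.35
eef_pos: [470.7, -361.3, 221.2]
tool_rot: [-2.995, -0.426, -0.71]
ft_force: [0.7, 0.2, -0.2]
width: 0.452
finger_force: 0.0
```

```bash
python3 - <<'E'
from h import *
o,im=wshot("w10");t=read_camera("top")[:,:,::-1]
a=cv2.resize(im,(640,400))[100:300,160:480];b=cv2.resize(t[100:225,240:440],(320,200))
cv2.imwrite("pics/w10c.png",np.vstack([cv2.resize(a,(480,300)),cv2.resize(b,(480,300))]));print(o["t"],o["ft_force"])
E
```

```text
21.35 [ 0.68  0.24 -0.16]
```

View pics/w10c.png

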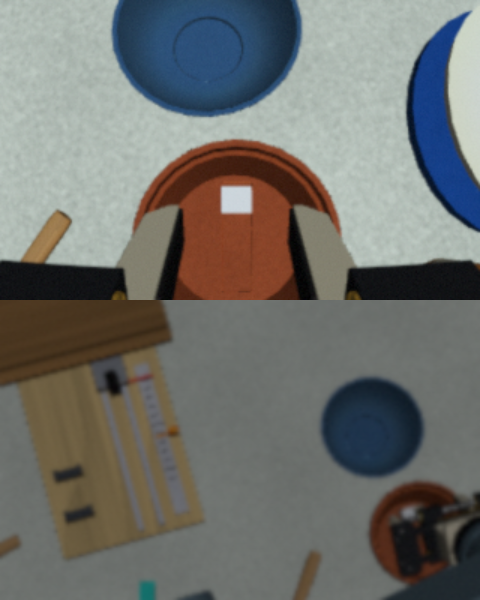

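The bar lies on the pot floor (white band at (236,200)). The pot and bowl are in place, the cradle is empty and the slide is home. Handing in.

```bash
python3 -c "
from station import r
print(r.job_done())"
```

```text
the job is handed in; nothing more can be done
None
```

The job is handed in, with no verdict shown: I held the slide at the orange marker for over a second and eased it home in the grip, and the clay bar now lies in the terracotta pot, with nothing seen displaced in the final images.

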